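Hold the vacuum former's sprung hood at its vent mark

ROBOT

A 7-joint arm with a two-finger parallel gripper is mounted at the origin on the work surface. World frame = base frame: x ahead of the robot, y to its left, z up, the work surface at z = 0. Lengths are in m, angles in rad, forces in N, time in s.
With the tool pointing down it reaches from about 0.4 to 0.85 m from the base axis. Payload 10.4 kg.
Tool frame: the origin (TCP) lies between the finger pads; the fingertips stand ahead of it and the grasp point (between the pads) lies 5 mm behind it (manip.tip_extent is the z of the fingertips in the tool frame, in m); z points along the fingers, y is the line along which they close (so a half turn about z gives the same grasp; the last joint's range is limited). The gripper opens to 85 mm and grips with 20 to 120 N. Pads are 22 mm wide; open, the fingers measure 114 mm over their backs; the gripper's body (76 mm by 85 mm) begins 54 mm behind the grasp point. The pads swing forward as they close: fully open they stand 13 mm farther back than shut.
Start: joints at [-0.023, 0.332, -0.065, 1.46, 0.022, 1.35, -0.088], TCP at [0.625, 0, 0.245] pointing down, gripper open.
Joint ranges: [-2.6, 2.6], [-0.5, 2.12], [-1.47, 1.34], [0.16, 2.42], [-1.27, 4.41], [0.06, 2.06], [-2.6, 2.6]. Speed limits (rad/s): [2.22, 2.22, 2.79, 2.79, 3.14, 3.14, 3.14].

INTERFACE

Orientations are given as a unit quaternion [x, y, z, w].
In Python, from workcell import status, viewer, manip gives the robot as it stands.
- The arm moves only by the tool play_rows, never from a script. Its argument "plan" is one flat list of numbers, 7 for each row, row after row: the turn, a rotation vector about the tool's x, y, z in degrees, then the shift along the tool's x, y, z in m, then the opening, from 0 (shut) to 1 (fully open). In form: [ax, ay, az, dx, dy, dz, grip, ax, ay, az, dx, dy, dz, grip, ...]. A call has 1 to 20 rows; each row is the pose to reach, as a shift and turn from the pose commanded when the call began, along the tool's axes at that moment; what a row does not reach only later rows make up. A row lasts 1/8 s, in which the tool goes at most 62.5 mm and 10.7 degrees, less where a joint would pass 70% of its speed; a pose out of reach is approached as far as the arm can. A call with a gripper value outside its range is refused whole. The fingers move at their own pace and stop on an object; "squeeze" is the grip in N (left out, the last holds). Time passes only in rows, so rows that repeat a pose let the fingers close. It gives the time, the measured TCP pose, the force, the opening and the grip force at its end, in the units of the state.
- status.get_obs(): the state, without advancing time (a new reading comes with each control period).
- viewer.camera(name): name is "scene" or "side" or "wrist"; returns the picture (400x640x3 uint8, red, green, blue); there is no depth.
- viewer.camera_model(name): a dict with "fx", "fy", "cx", "cy" (pixels), "R" (3x3) and "t" (3): a world point X has camera coordinates R X + t. Camera axes: x right, y down, z forward; pixel columns grow to the right and rows downward; lengths in m; the calibration is good to about 2 mm. The wrist camera is an equidistant fisheye: a pixel r from the principal point sees the ray r / f radians off the axis. A picture is of the moment at which its call begins: read the wrist's pose just before it. camera_model takes no time and is no camera call; for the wrist camera it gives the pose at the moment of the call.
- manip.hand_in(): hands the job in; it is judged then, once.
The state is a dict: "clock": time; "joint_pos": joint angles; "joint_velocities": joint speeds; "tau": joint torques, N m; "position": TCP position; "ee_rot": TCP orientation; "ft_force": force on the tool from outside, world axes, zero at the start; "torque": the same for the moment, N m; "grip_width": opening from 0.0 (shut) to 1.0 (fully open); "grasp_force": force on a finger pad.
Only numpy, scipy, OpenCV 4.12 (cv2) and the standard library are available. Lean on these libraries where they do the work, as an engineer would, in place of code of your own. Each camera call takes 0.05 s, during which the arm holds its last target. There are 200 camera calls.

TASK

Vent the small bench vacuum former: turn its red wing nut a quarter turn anticlockwise, to its stop, so that the wing lines up with the slot of the blue hood's tab, and then lift the sprung hood by its black bar handle until the hood stands at the angle of the yellow setting arm. Finish while still gripping the handle and holding the hood steady at that angle, as it would snap shut if let go. Leave the yellow arm and everything else on the bench as they are.

Things in the scene. Friction and masses are not known exactly. Their poses are not given: they have to be found in the camera images.
- former: Bench vacuum former, a grey open box 260 (x) x 260 (y) x 90 mm high, fixed to the bench; origin at the centre of its underside, its x axis points from the wing nut (front, towards the robot) to the hinge, y to the left, z up. A blue-framed hood with a clear pane covers it, 10 mm thick, top at z = 102 mm when shut.
- wing_nut (a joint): Angle of the red wing nut about its vertical stud, rad, growing anticlockwise from above: 0 = wing across the tab (along the former's y; it physically locks the hood down), 1.5 = the stop, wing along the former's x, in line with the slot, hood free. Starts at 0 to 0.25. Stiff (0.06 N m); stays where it is left.
- wing_grip (a point): Centre of the red wing, height to grip it, on its turning axis: 170 mm in front of the former's centre, 126 mm above the bench. The wing is an upright block 12 mm thick, 46 mm long, 26 mm high (z = 110 to 136 mm); the blue tab around it lies with its top at 102 mm: two arms along x, 30 mm apart, through which the lined-up wing passes as the hood rises.
- hood (a joint): Opening angle of the hood about its far edge, rad: 0 = shut (as it starts), grows as its front rises, to 1.2 at most. A spring and its weight pull it shut: about 7 to 13 N at the handle, along its arc, holds it.
- hood_hinge (a point): Middle of the hood's hinge axis (along the former's y): 110 mm behind the former's centre, 97 mm above the bench. Its axes turn with the hood.
- handle_mid (a point): Middle of the black bar handle's round bar (12 mm diameter, along the former's y, 120 mm between posts, 36 mm clear above the hood): 190 mm in front of the hinge axis and 47 mm above it when shut. Being round it can turn in the fingers as the hood tilts. Midway across the hood, level with the hinge point. (The bar is hood_c11.)
- mark (a joint): Angle of the yellow setting arm about the same hinge axis, rad, counted as the hood's angle: the angle at which the hood is to be held (0.4 to 0.8). The arm is on the former's left (+y) side, over a curved rail with ticks every 0.1 rad; it stays put unless pushed. The hood's white side pointer lies level with the arm when the angles agree.
- mark_hinge (a point): The yellow arm's frame, on the hinge axis at the middle of the hood's width; its axes turn with the arm (x axis along the arm, towards the hinge).
- mark_tip (a point): Middle of the yellow flag (50 x 22 mm) at the end of the setting arm, 225 mm from the hinge axis, 154 mm to the left of the former's middle.
- wrench: Bystander, 160 mm long, lying flat, beside the machine; origin in its underside. To be left alone.
- tape: Bystander, 90 mm across, 24 mm high, beside the machine; origin in its underside. To be left alone.
- driver: Bystander, 180 mm long with orange handle, lying beside the machine; origin in its underside. To be left alone.
- dome: Bystander, black plastic formed shell, 140 mm across, 75 mm high; origin in its underside. To be left alone.
- dome_white: Bystander, white plastic formed shell, 120 mm across, 64 mm high; origin in its underside. To be left alone.
- spray: Bystander, closed green bottle, 56 mm across, 140 mm high, standing; origin in its underside. To be left alone.
- trays: Bystander, stack of black formed trays, 150 x 110 mm, about 41 mm high; origin in its underside. To be left alone.

How it is judged:
On the way, in this order (a step that is already met when the one before it is completed fails the run):
1. the wing nut is turned to its stop while the hood is still shut (value of joint wing_nut above 1.2 rad and value of joint hood below 0.08 rad), for 0.1 s.
2. the hood is lifted by its handle to the angle of the yellow arm (angle between the x axis of hood_hinge and the x axis of mark_hinge, either way round below 0.07 rad and contact force between the fingers and hood_c11 above 3 N), for 0.3 s.
At the end, for the whole second after the job is handed in: The hood stands still within 0.07 rad (4 degrees) of the yellow setting arm, carried by the fingers on its handle (more than 3 N, handle more than 190 mm above the bench), and the wing nut is within 0.3 rad of its open stop; held so through the last second (all of step 2 and value of joint hood above 0.3 rad and velocity of joint hood between -0.08 and 0.08 rad/s and height (world z) of handle_mid above 0.19 m and value of joint wing_nut above 1.2 rad); the arm keeps its last pose, push and grip.
It fails at once if the yellow setting arm is pushed out of place (distance of mark_tip from where it was at the start of the episode above 0.012 m).
It fails at once if a bystander (wrench, tape, screwdriver, dome, bottle or tray stack) is moved more than 30 mm (distance of any of wrench, tape, driver, dome, dome_white, spray, trays from where it was at the start of the episode above 0.03 m).
It also fails if it takes over 54 s, if anything falls off the work surface, if the arm or the gripper's body presses on something with over 40 N, if the wrist force passes 120 N, or if a joint passes its speed limit or range.

## Working session

There is one attempt and no reset: what is moved stays moved. The work goes in short steps, Python scripts to look and compute and a tool call to move; the robot and the scene stay as the last step left them, time stands still between calls to the robot, and variables do not carry over. Pictures are saved under pics/ and viewed, at most 10 in all, crops included, and the job is handed in when it is done.

Besides the shell and the picture viewer there is one more tool, called after ">>>" by a JSON object that holds its "fn" and its "kwargs", one argument or row to a line. play_rows: Moves the arm, as the interface text tells. Its arguments: {"type":"object","properties":{"plan":{"type":"array","items":{"type":"number"}},"squeeze":{"type":"number"}},"required":["plan"]}

```bash
mkdir -p pics; ls; python3 - <<'E'
from workcell import status, viewer, manip
import cv2
o=status.get_obs(); print(o, manip.tip_extent)
for n in ("scene","side","wrist"):
    m=viewer.camera_model(n); print(n,m)
    cv2.imwrite(f"pics/{n}0.png",viewer.camera(n)[:,:,::-1])
E
```

```text
pics
{'clock': 0.0, 'joint_pos': array([-0.02259498,  0.33288282, -0.06467177,  1.46094127,  0.02160591,
        1.34992208, -0.08850928]), 'joint_velocities': array([ 0.00010955, -0.00245803,  0.00127861,  0.0025118 ,  0.00046367,
       -0.0027466 ,  0.00023331]), 'tau': array([ 4.98105128e-04, -6.25449800e+01,  4.97091911e-02, -3.91610491e+01,
        1.63588714e-02,  9.83294769e-03, -6.01235030e-06]), 'position': array([ 6.24637332e-01, -2.70108220e-05,  2.44509050e-01]), 'ee_rot': array([ 7.07113203e-01,  7.07099984e-01, -5.44147576e-04, -4.85151442e-04]), 'ft_force': array([-0.867074  , -0.13667091, -0.88885556]), 'torque': array([ 0.07503877,  0.02033712, -0.02485786]), 'grasp_force': 0.0, 'grip_width': 0.9950037622320609} 0.014
scene {'fx': 509.39590666591954, 'fy': 509.39590666591954, 'cx': 322.7993129761344, 'cy': 196.2889754693489, 'R': array([[ 0.82880578,  0.55940023,  0.01234373],
       [ 0.32144118, -0.45795748, -0.82882478],
       [-0.45799187,  0.69090255, -0.55937207]]), 't': array([-0.48792479, -0.11453421,  1.93105074])}
side {'fx': 496.221817396209, 'fy': 496.221817396209, 'cx': 315.6916689019237, 'cy': 204.23310163955185, 'R': array([[-0.96610359, -0.25814593,  0.00212703],
       [-0.13847552,  0.51125169, -0.84820177],
       [ 0.21787239, -0.81974532, -0.52966899]]), 't': array([0.57057781, 0.16688505, 1.33875484])}
wrist {'fx': 309.70691628693146, 'fy': 309.70691628693146, 'cx': 324.59503661483825, 'cy': 203.4057520394419, 'R': array([[ 9.99999851e-01, -3.20324961e-04,  4.41365010e-04],
       [-4.45517633e-04, -9.46602621e-01,  3.22402357e-01],
       [ 3.14523752e-04, -3.22402506e-01, -9.46602623e-01]]), 't': array([-0.62449544, -0.0407284 ,  0.37950609])}
```

View pics/scene0.png

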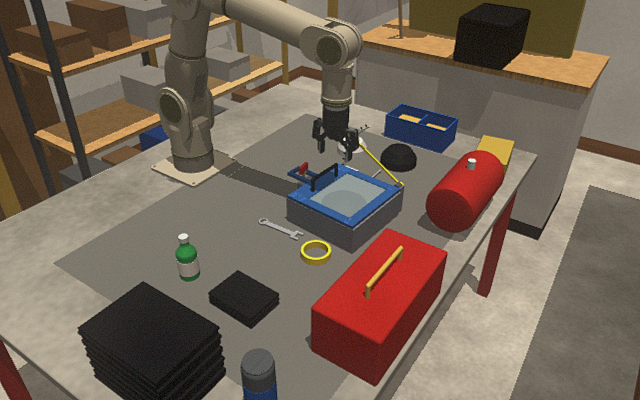

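View pics/side0.png

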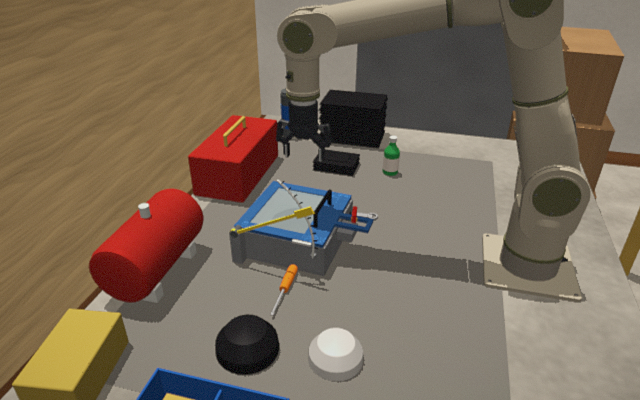

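View pics/wrist0.png

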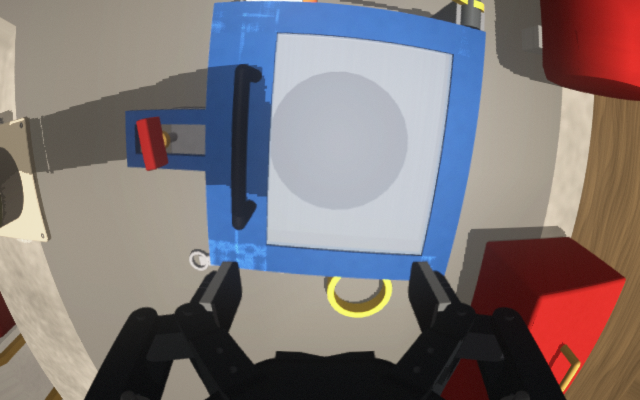

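The wrist view shows the wing at about (152,143), the tab at (126–207,110–168) and the handle bar from (250,72) to (240,222). In the side view the yellow flag is at about (303,213) and the white pointer at about (303,243). I'll enlarge these areas.

```bash
python3 - <<'E'
import cv2, numpy as np
def crop(n,x0,y0,w,h,s):
    return cv2.resize(cv2.imread(f"pics/{n}0.png")[y0:y0+h,x0:x0+w],None,fx=s,fy=s,interpolation=cv2.INTER_CUBIC)
a=crop("side",225,170,160,110,5) ; cv2.imwrite("pics/c_side.png",a)
b=crop("wrist",110,50,160,200,2.5); c=crop("scene",280,130,130,125,3)
out=np.zeros((500,800,3),np.uint8); out[:b.shape[0],:400]=b; out[:c.shape[0],405:405+c.shape[1]]=c
cv2.imwrite("pics/c_ws.png",out)
E
```

```text
(no output)
```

View pics/c_side.png

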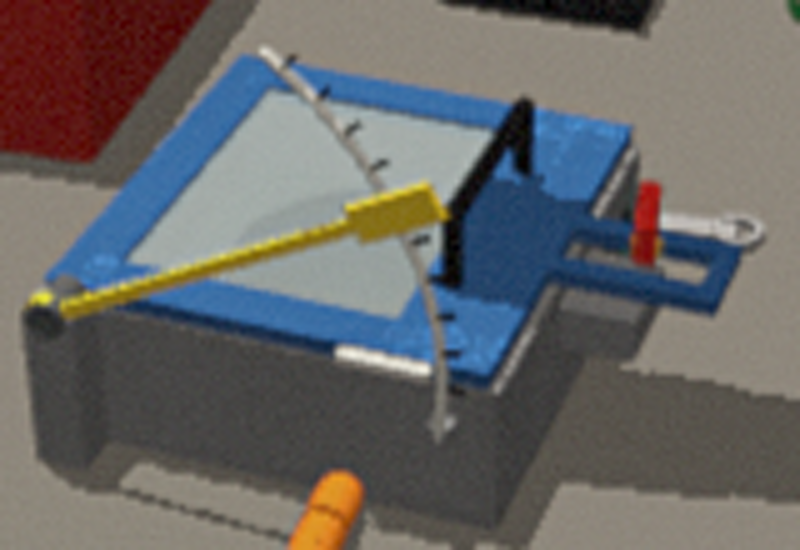

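View pics/c_ws.png

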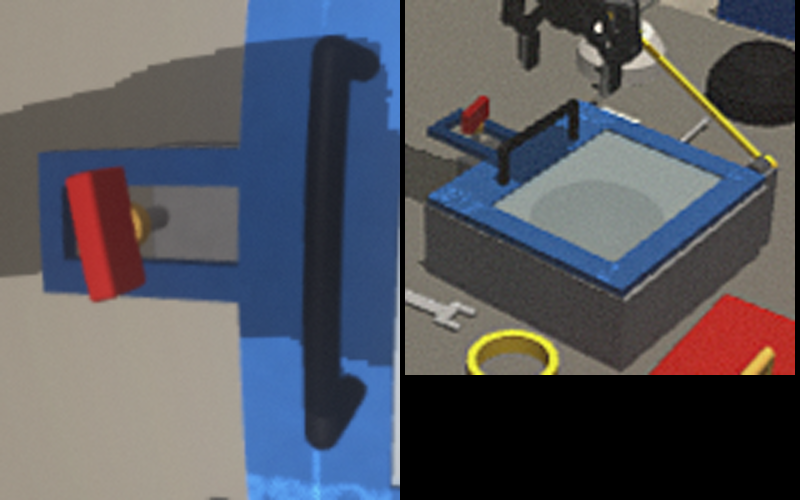

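```bash
cat > h.py <<'E'
import numpy as np
from scipy.optimize import least_squares
def proj(m,X):
    c=np.atleast_2d(X)@m["R"].T+m["t"]
    if "fish" in m:
        r=np.linalg.norm(c[:,:2],axis=1); k=np.arctan2(r,c[:,2])/r
        u=c[:,:2]*k[:,None]
    else: u=c[:,:2]/c[:,2:]
    return u*[m["fx"],m["fy"]]+[m["cx"],m["cy"]]
def world(p,L):
    x,y,yaw,z=p[:4]; c,s=np.cos(yaw),np.sin(yaw); L=np.asarray(L,float)
    return np.array([x+c*L[0]-s*L[1], y+s*L[0]+c*L[1], z+L[2]])
E
python3 - <<'E'
from h import *
from workcell import viewer
M={n:viewer.camera_model(n) for n in ("scene","side","wrist")}; M["wrist"]["fish"]=1
P=[("wrist",[-.17,0,.136],(145.6,145.2)),("wrist",[-.08,.06,.144],(242,70)),("wrist",[-.08,-.06,.144],(238,225)),
("side",[-.17,0,.123],(354.6,215)),("side",[-.08,-.06,.144],(329.6,191.5)),("side",[-.08,.06,.144],(315.4,212)),
("scene",[-.17,0,.123],(303.3,168.3)),("scene",[-.08,.06,.144],(335.5,165.5)),("scene",[-.08,-.06,.144],(313,180)),
("side",[.11,.154,.097],(234,232)),("scene",[.11,.154,.097],(399,183.3)),("side",None,(304,212.4))]
def f(p):
    r=[]
    for n,L,u in P:
        if L is None: L=[.11-.225*np.cos(p[4]),.154,.097+.225*np.sin(p[4])]
        r.append(proj(M[n],world(p,L))[0]-u)
    return np.array(r).ravel()
s=least_squares(f,[.65,.06,0,0,.6],loss="soft_l1"); p=s.x
print(p); print(f(p).reshape(-1,2).round(1))
for n,L in dict(wing=[-.17,0,.126],handle=[-.08,0,.144],hinge=[.11,0,.097]).items(): print(n,world(p,L).round(4))
# wing direction from top-left edge ends in wrist crop
for ang in np.arange(0,.4,.05):
    e=[proj(M["wrist"],world(p,[-.17-np.sin(ang)*t-0*1,np.cos(ang)*t,.136]))[0] for t in(-.023,.023)]
    print(round(ang,2),((np.array(e)-[110,50])*2.5).round(0).tolist())
E
```

```text
[ 0.63886061  0.04212237 -0.08393764  0.00089971  0.49533996]
[[-1.5 -0.2]
 [ 0.3  1. ]
 [ 0.4 -1.9]
 [-0.6 -1.2]
 [-0.2 -0.9]
 [-0.6  0.4]
 [-0.4  0.1]
 [ 0.2 -0.7]
 [-0.8 -0.2]
 [ 0.4  0.4]
 [ 0.2  1.8]
 [ 0.7 -0.3]]
wing [0.4695 0.0564 0.1269]
handle [0.5591 0.0488 0.1449]
hinge [0.7485 0.0329 0.0979]
0.0 [[89.0, 302.0], [84.0, 171.0]]
0.05 [[91.0, 302.0], [81.0, 171.0]]
0.1 [[94.0, 302.0], [79.0, 172.0]]
0.15 [[96.0, 302.0], [76.0, 172.0]]
0.2 [[99.0, 302.0], [73.0, 173.0]]
0.25 [[102.0, 301.0], [71.0, 173.0]]
0.3 [[104.0, 300.0], [68.0, 174.0]]
0.35 [[107.0, 299.0], [66.0, 176.0]]
```

The pose fit is good to about 1–2 px, with the mark at about 0.495 rad and the wing at about 0.18 rad. Next I move above the wing and look from close by.

>>> {"fn": "play_rows", "kwargs": {
  "plan": [0, 0, -1, 0.014, -0.039, 0.01, 0.6, 0, 0, -3, 0.028, -0.078, 0.02, 0.6, 0, 0, -5, 0.042, -0.116, 0.03, 0.6, 0, 0, -5.7, 0.056, -0.155, 0.04, 0.6, 0, 0, -5.7, 0.0565, -0.155, 0.0445, 0.6, 0, 0, -5.7, 0.0565, -0.155, 0.0445, 0.6, 0, 0, -5.7, 0.0565, -0.155, 0.0445, 0.6],
  "squeeze": 60
}}

```text
clock: 1.02
position: [0.4708, 0.0562, 0.201]
ee_rot: [0.671, 0.741, 0.0, 0.0]
ft_force: [0.6, 0.4, 1.7]
grip_width: 0.599
grasp_force: 0.0
```

```bash
python3 - <<'E'
from h import *
from workcell import viewer,status
import cv2
m=viewer.camera_model("wrist"); m["fish"]=1; o=status.get_obs()
im=viewer.camera("wrist")[:,:,::-1].copy()
print(o["position"],o["ee_rot"],o["grip_width"],o["clock"])
p=[.63886,.04212,-.08394,.0009]
for a in (.18,):
  c,s=np.cos(a),np.sin(a)
  q=[world(p,[-.17-s*t+c*w,c*t+s*w,.136]) for t,w in((-.023,-.006),(-.023,.006),(.023,.006),(.023,-.006))]
  cv2.polylines(im,[np.round(proj(m,q)).astype(int)],True,(0,255,0))
cv2.polylines(im,[np.round(proj(m,[world(p,[-.08,t,.144]) for t in(-.06,.06)])).astype(int)],False,(0,255,255))
cv2.imwrite("pics/w1.png",im)
E
```

```text
[0.47081452 0.05615291 0.20102493] [6.71392549e-01 7.41101877e-01 1.95388371e-04 1.21252638e-04] 0.5989757391956348 1.025
```

View pics/w1.png

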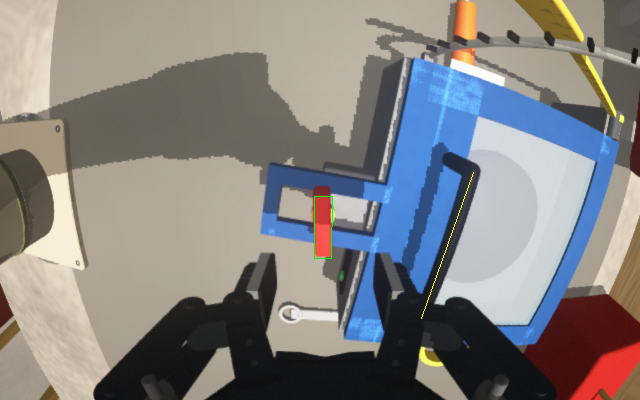

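The green overlay sits on the wing at (322,197–258), so position and angle are confirmed. Now I descend and grip.

>>> {"fn": "play_rows", "kwargs": {
  "plan": [0, 0, 0, 0, -0.001, 0.02, 0.6, 0, 0, 0, 0, -0.001, 0.04, 0.6, 0, 0, 0, 0, -0.001, 0.06, 0.6, 0, 0, 0, 0, -0.001, 0.076, 0.6, 0, 0, 0, 0, -0.001, 0.077, 0.6, 0, 0, 0, 0, -0.001, 0.077, 0.3, 0, 0, 0, 0, -0.001, 0.077, 0, 0, 0, 0, 0, -0.001, 0.077, 0, 0, 0, 0, 0, -0.001, 0.077, 0, 0, 0, 0, 0, -0.001, 0.077, 0, 0, 0, 0, 0, -0.001, 0.077, 0, 0, 0, 0, 0, -0.001, 0.077, 0]
}}

```text
clock: 2.58
position: [0.4693, 0.0566, 0.1256]
ee_rot: [0.671, 0.741, 0.0, 0.0]
ft_force: [-8.5, -1.0, 16.0]
grip_width: 0.123
grasp_force: 97.9
```

>>> {"fn": "play_rows", "kwargs": {
  "plan": [0, 0, -7, 0, 0, 0, 0, 0, 0, -14, 0, 0, 0, 0, 0, 0, -21, 0, 0, 0, 0, 0, 0, -28, 0, 0, 0, 0, 0, 0, -35, 0, 0, 0, 0, 0, 0, -42, 0, 0, 0, 0, 0, 0, -49, 0, 0, 0, 0, 0, 0, -56, 0, 0, 0, 0, 0, 0, -63, 0, 0, 0, 0, 0, 0, -70, 0, 0, 0, 0, 0, 0, -74, 0, 0, 0, 0, 0, 0, -77, 0, 0, 0, 0, 0, 0, -77, 0, 0, 0, 0, 0, 0, -77, 0, 0, 0, 0]
}}

```text
clock: 4.32
position: [0.4685, 0.056, 0.1256]
ee_rot: [0.065, 0.998, -0.0, -0.0]
ft_force: [-13.5, -2.8, 21.8]
grip_width: 0.128
grasp_force: 100.0
```

```bash
python3 - <<'E'
from workcell import status
from scipy.spatial.transform import Rotation as R
import numpy as np
o=status.get_obs(); y=R.from_quat(o["ee_rot"]).as_matrix()[:,1]
a=np.arctan2(y[1],y[0]); print(np.degrees(a), "wing rad",a+.084, o["torque"],o["ft_force"],o["joint_pos"])
E
```

```text
82.56215898487754 wing rad 1.5249815118411323 [-0.42809453  2.86960125 -1.01064826] [-13.46570869  -2.78744594  21.83886944] [ 0.00279346  0.1191376  -0.23035967  1.98620854  0.03150533  1.04062966
  1.19902753]
```

>>> {"fn": "play_rows", "kwargs": {
  "plan": [0, 0, 0, 0, 0, 0, 0.4, 0, 0, 0, 0, 0, 0, 0.6, 0, 0, 0, 0, 0, 0, 0.6, 0, 0, 0, 0, 0, -0.025, 0.6, 0, 0, 0, 0, 0, -0.05, 0.6, 0, 0, 0, 0, 0, -0.075, 0.6, 0, 0, 9, -0.01, 0, -0.08, 0.6, 0, 0, 18, -0.02, 0, -0.08, 0.6, 0, 0, 27, -0.03, 0, -0.08, 0.6, 0, 0, 36, -0.04, 0, -0.08, 0.6, 0, 0, 45, -0.05, 0, -0.08, 0.6, 0, 0, 54, -0.06, 0, -0.08, 0.6, 0, 0, 63, -0.07, 0.002, -0.08, 0.6, 0, 0, 72, -0.08, 0.003, -0.08, 0.6, 0, 0, 81, -0.09, 0.004, -0.08, 0.6, 0, 0, 87.5, -0.09, 0.004, -0.08, 0.6, 0, 0, 87.5, -0.09, 0.004, -0.08, 0.6, 0, 0, 87.5, -0.09, 0.004, -0.08, 0.6]
}}

```text
clock: 6.58
position: [0.5587, 0.049, 0.2037]
ee_rot: [0.735, 0.678, -0.0, -0.0]
ft_force: [-0.7, 0.2, -0.5]
grip_width: 0.598
grasp_force: 0.0
```

```bash
python3 - <<'E'
from h import *
from workcell import viewer,status
import cv2
m=viewer.camera_model("wrist"); m["fish"]=1; o=status.get_obs()
im=viewer.camera("wrist")[:,:,::-1].copy()
print(o["position"],o["ee_rot"],o["grip_width"],o["clock"])
p=[.63886,.04212,-.08394,.0009]
c,s=np.cos(1.5),np.sin(1.5)
q=[world(p,[-.17-s*t+c*w,c*t+s*w,.136]) for t,w in((-.023,-.006),(-.023,.006),(.023,.006),(.023,-.006))]
cv2.polylines(im,[np.round(proj(m,q)).astype(int)],True,(0,255,0))
cv2.polylines(im,[np.round(proj(m,[world(p,[-.08,t,.144]) for t in(-.06,.06)])).astype(int)],False,(0,255,255))
cv2.imwrite("pics/w2.png",im)
E
```

```text
[0.5586726  0.04903046 0.20372435] [ 7.35173070e-01  6.77879450e-01 -6.04801573e-05 -6.54205733e-05] 0.597642997808147 6.575
```

View pics/w2.png

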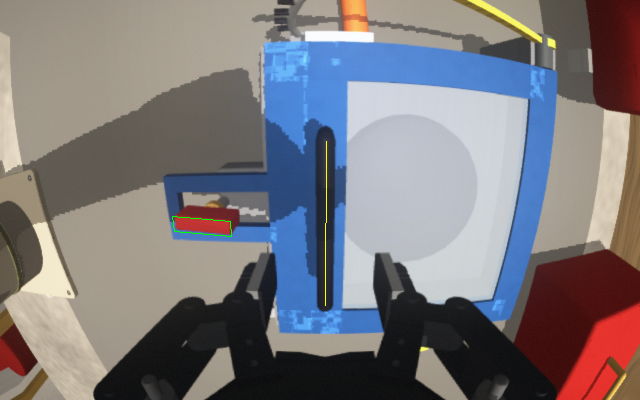

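The wing lies along the slot at its stop, at (173–240,205–236), and the bar at x≈325 px is centred between the fingers. I descend and grip the bar.

>>> {"fn": "play_rows", "kwargs": {
  "plan": [0, 0, 0, 0, 0, 0.02, 0.6, 0, 0, 0, 0, 0, 0.04, 0.6, 0, 0, 0, 0, 0, 0.06, 0.6, 0, 0, 0, 0, 0, 0.064, 0.6, 0, 0, 0, 0, 0, 0.064, 0.3, 0, 0, 0, 0, 0, 0.064, 0, 0, 0, 0, 0, 0, 0.064, 0, 0, 0, 0, 0, 0, 0.064, 0, 0, 0, 0, 0, 0, 0.064, 0, 0, 0, 0, 0, 0, 0.064, 0, 0, 0, 0, 0, 0, 0.064, 0],
  "squeeze": 80
}}

```text
clock: 8.0
position: [0.5589, 0.0491, 0.1408]
ee_rot: [0.736, 0.677, 0.0, 0.0]
ft_force: [-3.8, -0.0, 6.2]
grip_width: 0.11
grasp_force: 78.1
```

```bash
python3 - <<'E'
import numpy as np
a0=np.arctan2(.047,.19);R=np.hypot(.047,.19)
for a in np.linspace(0,.5,11): print(round(a,2),round(.19-R*np.cos(a0+a),4),round(-(R*np.sin(a0+a)-.047),4))
E
```

```text
0.0 0.0 -0.0
0.05 0.0026 -0.0094
0.1 0.0056 -0.0187
0.15 0.0092 -0.0279
0.2 0.0131 -0.0368
0.25 0.0175 -0.0455
0.3 0.0224 -0.054
0.35 0.0276 -0.0623
0.4 0.0333 -0.0703
0.45 0.0394 -0.078
0.5 0.0458 -0.0853
```

>>> {"fn": "play_rows", "kwargs": {
  "plan": [0, 0, 0, 0, 0.001, -0.005, 0, 0, 0, 0, 0, 0.0026, -0.0094, 0, 0, 0, 0, 0, 0.004, -0.014, 0, 0, 0, 0, 0, 0.0056, -0.0187, 0, 0, 0, 0, 0, 0.0074, -0.0233, 0, 0, 0, 0, 0, 0.0092, -0.0279, 0, 0, 0, 0, 0, 0.0111, -0.0324, 0, 0, 0, 0, 0, 0.0131, -0.0368, 0, 0, 0, 0, 0, 0.0153, -0.0412, 0, 0, 0, 0, 0, 0.0175, -0.0455, 0, 0, 0, 0, 0, 0.02, -0.0498, 0, 0, 0, 0, 0, 0.0224, -0.054, 0, 0, 0, 0, 0, 0.025, -0.0582, 0, 0, 0, 0, 0, 0.0276, -0.0623, 0, 0, 0, 0, 0, 0.0304, -0.0663, 0, 0, 0, 0, 0, 0.0333, -0.0703, 0, 0, 0, 0, 0, 0.0333, -0.0703, 0, 0, 0, 0, 0, 0.0333, -0.0703, 0]
}}

```text
clock: 10.25
position: [0.5917, 0.0463, 0.21]
ee_rot: [0.736, 0.677, -0.0, -0.0]
ft_force: [-3.1, 3.7, -10.8]
grip_width: 0.108
grasp_force: 78.0
```

>>> {"fn": "play_rows", "kwargs": {
  "plan": [0, 0, 0, 0, 0.003, -0.0038, 0, 0, 0, 0, 0, 0.006, -0.0077, 0, 0, 0, 0, 0, 0.009, -0.0113, 0, 0, 0, 0, 0, 0.0125, -0.015, 0, 0, 0, 0, 0, 0.0125, -0.015, 0, 0, 0, 0, 0, 0.0125, -0.015, 0, 0, 0, 0, 0, 0.0125, -0.015, 0]
}}

```text
clock: 11.12
position: [0.604, 0.0452, 0.2254]
ee_rot: [0.736, 0.677, -0.0, -0.0]
ft_force: [-7.3, 2.0, -7.6]
grip_width: 0.104
grasp_force: 78.3
```

```bash
python3 - <<'E'
from workcell import viewer
import cv2
cv2.imwrite("pics/side3.png",viewer.camera("side")[:,:,::-1])
im=cv2.imread("pics/side3.png")[130:280,225:395]
cv2.imwrite("pics/c_side3.png",cv2.resize(im,None,fx=4,fy=4,interpolation=cv2.INTER_CUBIC))
E
```

```text
(no output)
```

View pics/c_side3.png

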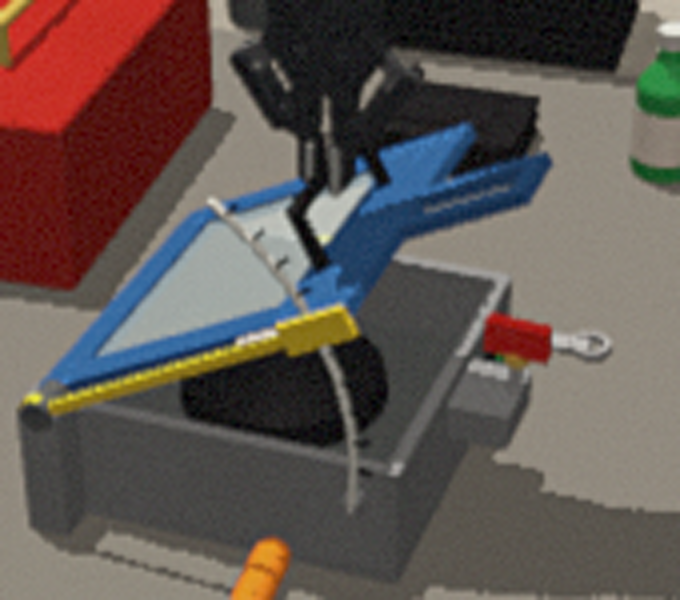

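```bash
python3 - <<'E'
from h import *
from workcell import viewer,status
m=viewer.camera_model("side"); p=[.63886,.04212,-.08394,.0009]
for n,z,u0,u1 in (("corner",.102,(323,245),(312.5,205)),("tab",.102,(373,220),(362.5,169.5)),("tab2",.102,(367.5,231),None),("pointer",.097,(301.4,242.2),(289.5,214))):
    L=least_squares(lambda q:proj(m,world(p,[q[0],q[1],z]))[0]-u0,[0,.1]).x
    if u1 is None: print(n,L);continue
    def pt(a):
        x,h=L[0]-.11,z-.097
        return world(p,[.11+x*np.cos(a)+h*np.sin(a),L[1],.097-x*np.sin(a)+h*np.cos(a)])
    r=least_squares(lambda a:proj(m,pt(a[0]))[0]-u1,[.5]); print(n,L.round(3),"angle",r.x.round(3),r.fun.round(1))
o=status.get_obs(); c,s=np.cos(p[2]),np.sin(p[2]); d=o["position"][:2]-np.array([.7485,.0329])
print("grip x,z about hinge",d@[c,s],o["position"][2]+.005-.098, "a",np.arctan2(o["position"][2]+.005-.098,-(d@[c,s]))-np.arctan2(.047,.19),np.hypot(d@[c,s],o["position"][2]-.093))
print(o["joint_velocities"].round(4),o["grasp_force"])
E
```

```text
corner [-0.128  0.133] angle [0.486] [-0.8  0.4]
tab [-0.219 -0.019] angle [0.467] [-0.1  0. ]
tab2 [-0.21781594  0.03604354]
pointer [-0.071  0.135] angle [0.497] [ 3.2 -1.8]
grip x,z about hinge -0.1450488468161128 0.1323813383953623 a 0.4972693354544424 0.1963771542670674
[ 0.0004 -0.0011 -0.002   0.0005 -0.0022  0.0007 -0.0006] 78.26136231422424
```

The lifted hood measures 0.47–0.50 rad and the mark 0.495 rad. The flag hasn't moved and the grip is steady at 78 N, so I hand in.

```bash
python3 -c "
from workcell import manip
print(manip.hand_in())"
```

```text
the job is handed in; nothing more can be done
None
```

I turned the wing nut to its open stop and lifted the hood by its handle to 0.47–0.50 rad, against about 0.495 rad for the yellow arm; I handed in with the handle still gripped at 78 N, and the hand-in call gave no verdict.

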